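Build a test sieve stack on the shaker

ROBOT

A 6-joint arm with a two-finger parallel gripper is mounted at the origin on a cart in front of the work surface, level with it; the furniture and walls round the work are solid. World frame = base frame: x ahead of the robot, y to its left, z up, the work surface at z = 0. Lengths are in mm, angles in rad, forces in N, time in s.
With the tool pointing down it reaches from about 275 to 750 mm from the base axis. Payload 10.2 kg.
Tool frame: the origin (TCP) lies midway between the tips of the shut fingers; the grasp point (between the pads) lies 19 mm behind it; z points along the fingers, y is the direction in which the jaws open and shut (so a half turn about z gives the same grasp; the last joint's range is limited). The gripper opens to 85 mm and grips with 20 to 120 N. Pads are 22 mm wide; open, the fingers measure 114 mm over their backs; the gripper's body (76 mm by 85 mm) begins 54 mm behind the grasp point. The pads swing forward as they close: fully open they stand 13 mm farther back than shut.
Start: joints at [0.913, 0.313, 1.498, -0, 1.331, -0.223], TCP at [221.158, 476.151, 231.294] pointing down, gripper open.
Joint ranges: [-2.94, 2.94], [-0.97, 2.17], [0.19, 2.56], [-1.23, 4.37], [0.02, 3.11], [-2.88, 2.88]. Speed limits (rad/s): [2.39, 2.39, 3.01, 3.14, 3.14, 3.14].

INTERFACE

Orientations are given as a unit quaternion [w, x, y, z].
In Python, from rig import sense, optics, ctrl gives the robot as it stands.
- The arm moves only by the tool play_rows, never from a script. Its argument "plan" is a list of rows, each a list of 7 numbers: the shift along the world's x, y, z in mm, then the turn, a rotation vector about the world's x, y, z in rad, then the opening, from -1 (shut) to 1 (fully open), so that 0 is half open. A call has 1 to 5 rows; each row shifts and turns the pose as measured when the row begins; what a row does not reach is not made up. A row lasts 1/12 s, in which the tool goes at most 41.7 mm and 7.16 degrees, less where a joint would pass 70% of its speed; a pose out of reach is approached as far as the arm can. A call is refused whole if a number of a shift passes 41.7 or a number of a turn 0.125, either way. A call with a gripper value outside its range is refused whole. The fingers move at their own pace and stop on an object; "grip_force" is the grip in N (left out, the last holds). Time passes only in rows, so rows that do not move let the fingers close. It gives the time, the measured TCP pose, the force and the opening at its end, in the units of the state.
- sense(): the state, without advancing time (a new reading comes with each control period).
- optics.capture(name): name is "scene" or "top" or "wrist"; returns a dict with "img" (384x512x3 uint8, blue, green, red), "fx", "fy", "cx", "cy" (pixels), "dist" ([k1, k2, p1, p2, k3] as OpenCV has them; the pictures are not rectified), "world_to_cam" (4x4, takes a point from world to camera coordinates). Camera axes: x right, y up, looking along -z (the intrinsics and any distortion apply to the point x, -y, -z); pixel columns grow to the right and rows downward; lengths in mm; the calibration is good to about 2 mm. A picture is of the moment at which its call begins. There is no depth.
- ctrl.finish_job(): hands the job in, once; it reports no verdict.
The state is a dict: "time_s": time; "joints": joint angles; "dq": joint speeds; "tau": joint torques, N m; "eef_pos": TCP position; "ee_rot": TCP orientation; "force": force on the tool from outside, world axes, zero at the start; "wrist_torque": the same for the moment, N m; "grip_width": opening from 0.0 (shut) to 1.0 (fully open).
Only numpy, scipy, OpenCV 4.12 (cv2) and the standard library are available. Lean on these libraries where they do the work, as an engineer would, in place of code of your own. Each camera call takes 0.05 s, during which the arm holds its last target. There are 200 camera calls.

TASK

Build the test sieve stack on the shaker for the next run: take the receiver pan, the three sieves and the lid from where they lie on the bench and nest them one at a time from the bottom up in the ring of the shaker plate - receiver first, then the finest sieve, the medium one and the coarsest, so that the openings get wider going up, and the lid on top. Every piece must sit fully down and level on the one below, and the two sample vials must stay standing.

Things in the scene. Friction and masses are not known exactly. Their poses are not given: they have to be found in the camera images.
- shaker: Low white sieve shaker, 150 x 150 mm, black control strip at its -x side, fixed. On top, centred, a round aluminium plate of 94 mm dia, upper face 44 mm above the bench, with a raised ring on it (66 mm inside, 77 mm outside dia, 5 mm high) that locates the receiver. Origin: centre of the underside; z up.
- shaker_seat (a point): Centre of the shaker plate's upper face, inside the ring, 44 mm above the bench: the receiver's underside centre belongs here. z up.
- receiver: Receiver pan of steel: 60 mm dia, 30 mm high, straight wall 2.5 mm thick (mouth 55 mm), closed smooth floor 3 mm thick, no mesh, no skirt; bottom edge chamfered from 60 to 54 mm over the lowest 4 mm. 90 g; any yaw; grip across the wall. Origin: centre of the underside; z up.
- sieve_fine: Steel test sieve, 60 mm dia, 30 mm high, FINE mesh: 1.5 mm openings, looks like a closed speckled grey gauze. Wall 2.5 mm thick (mouth 55 mm), 10 to 30 mm up; below, a 10 mm skirt, 52 tapering to 44 mm, nests in the mouth below till the shoulder sits on its rim (origin then 20 mm above the one below). 90 g, any yaw, grip the wall. Origin: centre of underside; z up.
- sieve_medium: Steel test sieve, 60 mm dia, 30 mm high, MEDIUM mesh: 4.5 mm square openings, thin wires, see-through. Wall 2.5 mm thick (mouth 55 mm), 10 to 30 mm up; below, a 10 mm skirt, 52 tapering to 44 mm, nests in the mouth below till the shoulder sits on its rim (origin then 20 mm above the one below). 90 g, any yaw, grip the wall. Origin: centre of underside; z up.
- sieve_coarse: Steel test sieve, 60 mm dia, 30 mm high, COARSE mesh: 10 mm square openings, four thick wires each way. Wall 2.5 mm thick (mouth 55 mm), 10 to 30 mm up; below, a 10 mm skirt, 52 tapering to 44 mm, nests in the mouth below till the shoulder sits on its rim (origin then 20 mm above the one below). 90 g, any yaw, grip the wall. Origin: centre of underside; z up.
- sieve_lid: Steel lid: a 60 mm disc 3.5 mm thick over the same 10 mm tapered skirt (52 to 44 mm), with a round knob of 20 mm dia in the middle, 13.5 to 32 mm above the origin. 80 g; any yaw; grip the knob. Seated, its origin is 20 mm above that of the sieve below. Origin: centre of the skirt's underside; z up.
- vial_black_cap: Bystander: sample vial with a black screw cap, 27 mm diameter, 62 mm tall, loose; it must stay standing. Origin: centre of the underside; z up.
- vial_white_cap: Bystander: sample vial with a white screw cap, 27 mm diameter, 62 mm tall, loose; it must stay standing. Origin: centre of the underside; z up.

How it is judged (in metres and radians):
On the way, in this order (a step that is already met when the one before it is completed fails the run):
1. the receiver stands in the ring on the shaker, released (horizontal distance between receiver and shaker_seat below 0.004 m and z of receiver in the frame of shaker_seat between -0.003 and 0.003 m and angle between receiver's own z axis and vertical below 0.07 rad and contact force between the fingers and receiver below 0.2 N), for 0.2 s.
2. the finest sieve is seated on the receiver, released (horizontal distance between sieve_fine and receiver below 0.004 m and z of sieve_fine in the frame of receiver between 0.017 and 0.023 m and angle between sieve_fine's own z axis and vertical below 0.07 rad and contact force between the fingers and sieve_fine below 0.2 N), for 0.2 s.
3. the medium sieve is seated on the finest, released (horizontal distance between sieve_medium and sieve_fine below 0.004 m and z of sieve_medium in the frame of sieve_fine between 0.017 and 0.023 m and angle between sieve_medium's own z axis and vertical below 0.07 rad and contact force between the fingers and sieve_medium below 0.2 N), for 0.2 s.
4. the coarse sieve is seated on the medium one, released (horizontal distance between sieve_coarse and sieve_medium below 0.004 m and z of sieve_coarse in the frame of sieve_medium between 0.017 and 0.023 m and angle between sieve_coarse's own z axis and vertical below 0.07 rad and contact force between the fingers and sieve_coarse below 0.2 N), for 0.2 s.
5. the lid is seated on the coarse sieve, released (horizontal distance between sieve_lid and sieve_coarse below 0.004 m and z of sieve_lid in the frame of sieve_coarse between 0.017 and 0.023 m and angle between sieve_lid's own z axis and vertical below 0.07 rad and contact force between the fingers and sieve_lid below 0.2 N), for 0.2 s.
At the end, for the whole second after the job is handed in: From the bottom up: receiver in the shaker's ring, fine, medium, coarse sieve, lid; each within 4 mm of centred on the seat or piece below it, its origin 20 mm above that of the piece below (the receiver's at the plate), within 3 mm, tilted less than 0.07 rad, at rest (horizontal distance between receiver and shaker_seat below 0.004 m and z of receiver in the frame of shaker_seat between -0.003 and 0.003 m and angle between each of receiver, sieve_fine, sieve_medium, sieve_coarse, sieve_lid's own z axis and vertical below 0.07 rad and horizontal distance between sieve_fine and receiver below 0.004 m and z of sieve_fine in the frame of receiver between 0.017 and 0.023 m and horizontal distance between sieve_medium and sieve_fine below 0.004 m and z of sieve_medium in the frame of sieve_fine between 0.017 and 0.023 m and horizontal distance between sieve_coarse and sieve_medium below 0.004 m and z of sieve_coarse in the frame of sieve_medium between 0.017 and 0.023 m and horizontal distance between sieve_lid and sieve_coarse below 0.004 m and z of sieve_lid in the frame of sieve_coarse between 0.017 and 0.023 m and linear speed of each of receiver, sieve_fine, sieve_medium, sieve_coarse, sieve_lid below 0.02 m/s); the robot touches nothing.
It fails at once if a sample vial is knocked over (angle between any of vial_black_cap, vial_white_cap's own z axis and vertical above 0.5 rad).
It also fails if it takes over 136 s, if anything falls off the work surface, if the arm or the gripper's body presses on something with over 40 N, if the wrist force passes 120 N, or if a joint passes its speed limit or range.

## Working session

There is one attempt and no reset: what is moved stays moved. The work goes in short steps, Python scripts to look and compute and a tool call to move; the robot and the scene stay as the last step left them, time stands still between calls to the robot, and variables do not carry over. Pictures are saved under pics/ and viewed, about 12 in all and at most 16, crops included, and the job is handed in when it is done.

Besides the shell and the picture viewer there is one more tool, called after "Call:" in YAML: its name, and indented under it one key for each argument. play_rows: Moves the arm, as the interface text tells. Its arguments: {"type":"object","properties":{"plan":{"type":"array"},"grip_force":{"type":"number"}},"required":["plan"]}

```bash
mkdir -p pics; cat > h.py <<'E'
import numpy as np, cv2
from rig import sense, optics, ctrl
def cap(n, save=None):
    c=optics.capture(n)
    if save: cv2.imwrite('pics/'+save+'.png',c['img'])
    np.savez('pics/'+(save or n)+'.npz',**{k:np.array(v) for k,v in c.items()})
    return c
def K(c): return np.array([[c['fx'],0,c['cx']],[0,c['fy'],c['cy']],[0,0,1.]],float)
def pix2w(c,uv,z):
    uv=np.array(uv,float).reshape(-1,1,2)
    n=cv2.undistortPoints(uv,K(c),np.array(c['dist'],float)).reshape(-1,2)
    T=np.linalg.inv(np.array(c['world_to_cam']));o=T[:3,3]
    d=np.c_[n[:,0],-n[:,1],-np.ones(len(n))]@T[:3,:3].T
    return o+d*((z-o[2])/d[:,2])[:,None]
def w2pix(c,P):
    P=np.array(P,float).reshape(-1,3);T=np.array(c['world_to_cam'])
    q=P@T[:3,:3].T+T[:3,3];q=q*[1,-1,-1]
    return cv2.projectPoints(q,np.zeros(3),np.zeros(3),K(c),np.array(c['dist'],float))[0].reshape(-1,2)
E
python3 - <<'E'
from h import *
for n in ['scene','top','wrist']:
    c=cap(n,n+'0'); T=np.linalg.inv(c['world_to_cam']); print(n,T.round(2).tolist(),c['fx'],c['cx'],c['cy'],c['dist'])
print(sense())
E
```

```text
scene [[0.81, 0.36, -0.46, -165.23], [-0.58, 0.49, -0.64, -1082.58], [-0.01, 0.79, 0.61, 1035.34], [0.0, 0.0, 0.0, 1.0]] 481.49833331391716 259.94919949577377 189.8617210270448 [0.00450097 0.         0.         0.         0.        ]
top [[0.02, 0.99, -0.12, 401.02], [-1.0, 0.02, -0.01, -85.92], [-0.0, 0.12, 0.99, 1488.32], [0.0, 0.0, 0.0, 1.0]] 471.52185568241345 257.11405793141154 194.79802502382967 [-0.17900869  0.          0.          0.          0.        ]
wrist [[0.42, -0.86, -0.29, 147.43], [0.91, 0.4, 0.13, 509.74], [-0.0, -0.32, 0.95, 373.59], [0.0, 0.0, 0.0, 1.0]] 313.72336447657676 251.8616715294193 190.59542856706955 [-0.01334817  0.          0.          0.          0.        ]
{'time_s': 0.15, 'joints': array([ 9.12583945e-01,  3.13335295e-01,  1.49820249e+00, -1.92067935e-06,
        1.33099783e+00, -2.23390247e-01]), 'dq': array([-0.00055574, -0.00159814, -0.00352556, -0.00036068, -0.00132913,
       -0.00094191]), 'tau': array([ 1.47123792e-03, -4.12375116e+01, -2.59794295e+01, -1.47727987e-04,
        3.21387837e-03, -5.15730255e-05]), 'eef_pos': array([221.05529284, 476.0041573 , 230.88208397]), 'ee_rot': array([-2.00319617e-04,  2.15702115e-01,  9.76459101e-01, -4.26808199e-04]), 'force': array([ 0.32414124,  0.55588049, -1.18869184]), 'wrist_torque': array([-0.03056191, -0.01630255,  0.04703163]), 'grip_width': 0.9959831496029767}
```

View pics/top0.png

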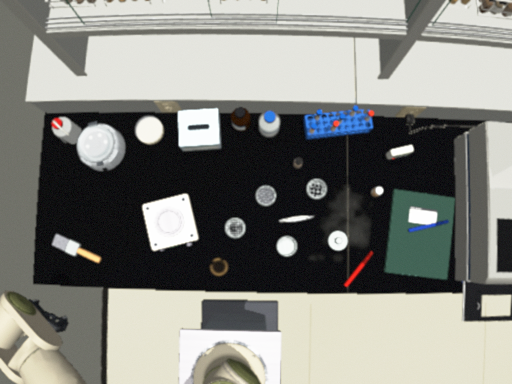

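View pics/scene0.png

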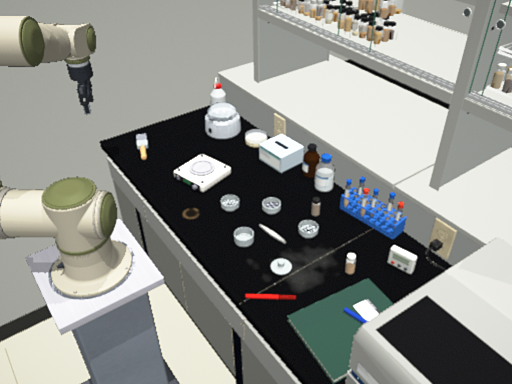

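The top view shows the shaker at (170,221). There are round pieces at (235,228), (265,195), (317,188) and (287,246), the lid at (338,240), and the vials at (298,162) and (377,191). I'll enlarge these next.

```bash
python3 - <<'E'
from h import *
t=cv2.imread('pics/top0.png')
a=cv2.resize(t[145:270,135:395],None,fx=3,fy=3,interpolation=cv2.INTER_CUBIC)
cv2.imwrite('pics/topz.png',a)
s=cv2.imread('pics/scene0.png')
b=cv2.resize(s[185:285,210:370],None,fx=5,fy=5,interpolation=cv2.INTER_CUBIC)
cv2.imwrite('pics/scz.png',b)
E
```

```text
(no output)
```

View pics/topz.png

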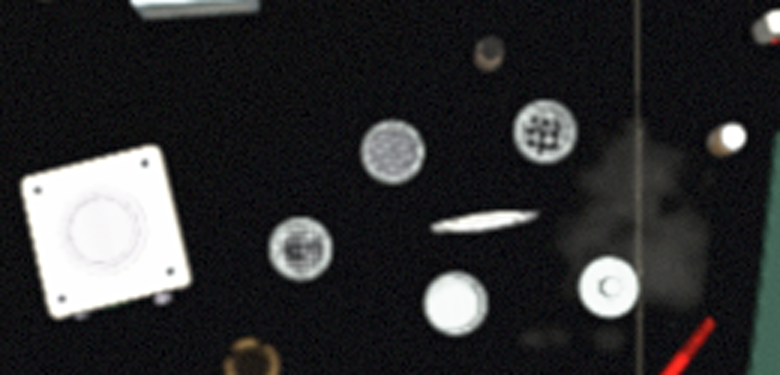

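View pics/scz.png

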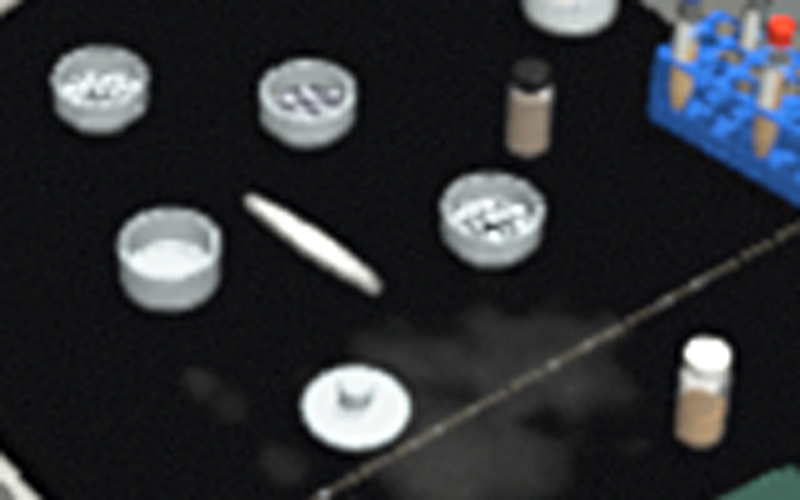

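In the enlarged top crop, the fine sieve is the grey gauze at (393,152), the medium sieve is at (300,248) and the coarse one at (545,131). The receiver is at (456,303), the lid at (609,286) and the ring at (103,231). The scene crop agrees with this. Next I'll measure positions by fitting model silhouettes in both cameras.

```bash
cat > loc.py <<'E'
from h import *
a=np.linspace(0,2*np.pi,90)
def ring(d,z): return np.c_[d/2*np.cos(a),d/2*np.sin(a),0*a+z]
M={'rec':np.r_[ring(60,30),ring(60,4),ring(54,0)],'sv':np.r_[ring(60,30),ring(60,10),ring(52,9.9),ring(44,0)],
   'lid':np.r_[ring(60,13.5),ring(60,10),ring(44,0),ring(20,32)],'vial':np.r_[ring(27,62),ring(27,0)]}
def sil(c,m,p):
    h=cv2.convexHull(w2pix(c,M[m]+[p[0],p[1],0]).astype(np.float32)); mm=cv2.moments(h)
    return np.array([mm['m10'],mm['m01']])/mm['m00'],mm['m00']
def blob(c,uv,thr=60,r=40):
    g=cv2.GaussianBlur(c['img'],(3,3),0).max(2).astype(np.uint8)
    b=(g>thr).astype(np.uint8)
    n,l,st,ce=cv2.connectedComponentsWithStats(b)
    y,x=int(uv[1]),int(uv[0]); w=l[y-6:y+7,x-6:x+7]; w=w[w>0]
    k=np.bincount(w).argmax()
    pts=np.argwhere(l==k)[:,::-1].astype(np.float32)
    h=cv2.convexHull(pts); mm=cv2.moments(h)
    return np.array([mm['m10'],mm['m01']])/mm['m00'],st[k][4]
def fit(c,m,uv,p0,thr=60):
    b,A=blob(c,uv,thr); p=np.array(p0,float)
    for _ in range(8):
        s,As=sil(c,m,p); J=np.c_[sil(c,m,p+[1,0])[0]-s,sil(c,m,p+[0,1])[0]-s]; p=p+np.linalg.solve(J,b-s)
    return p,A,As
E
python3 - <<'E'
from loc import *
ld=lambda n:(lambda d:{k:d[k] for k in d})(np.load('pics/'+n+'.npz'))
t,s=ld('top0'),ld('scene0')
T=lambda u,v:(135+u/3,145+v/3); S=lambda u,v:(210+u/5,185+v/5)
for n,m,a,b in [('rec','rec',(456,303),(170,260)),('fine','sv',(393,152),(307,103)),('med','sv',(300,248),(100,88)),('coarse','sv',(545,131),(492,220)),('lid','lid',(609,286),(355,410))]:
    p0=pix2w(t,[T(*a)],20)[0,:2]
    for c,q in ((t,T(*a)),(s,S(*b))):
        p,A,As=fit(c,m,q,p0); print(n,p.round(1),A,round(As))
for n,a,b in [('black',(489,50),(530,75)),('white',(730,137),(706,355))]:
    print(n,pix2w(t,[T(*a)],62)[0].round(),pix2w(s,[S(*b)],62)[0].round())
print('ring top',pix2w(t,[T(103,231)],49))
print('corner holes',pix2w(t,[T(38,189),T(145,163),T(171,271),T(62,298)],40).round())
# scene crop shaker + ring
cv2.imwrite('pics/shk.png',np.hstack([cv2.resize(s['img'][150:195,165:240],(500,300),interpolation=cv2.INTER_CUBIC),cv2.resize(np.clip((t['img'][190:255,138:203].astype(float)-180)*3.4,0,255).astype(np.uint8),(300,300),interpolation=cv2.INTER_CUBIC)]))
E
```

```text
rec [ 418.7 -170.9] 391 302
rec [ 419.4 -170.5] 385 330
fine [ 574.4 -102.9] 382 300
fine [ 576.1 -102.5] 305 255
med [471.9  -9.1] 388 300
med [472.8  -9.3] 298 251
coarse [ 599.4 -262.7] 383 303
coarse [ 600.4 -262.5] 347 294
lid [ 483.3 -352.8] 645 285
lid [ 480.2 -361.3] 609 271
black [ 676. -201.   62.] [ 675. -210.   62.]
white [ 591. -451.   62.] [ 591. -456.   62.]
ring top [[482.77173231 191.21299251  49.        ]]
corner holes [[525. 263.  40.]
 [555. 152.  40.]
 [444. 121.  40.]
 [413. 233.  40.]]
```

View pics/shk.png

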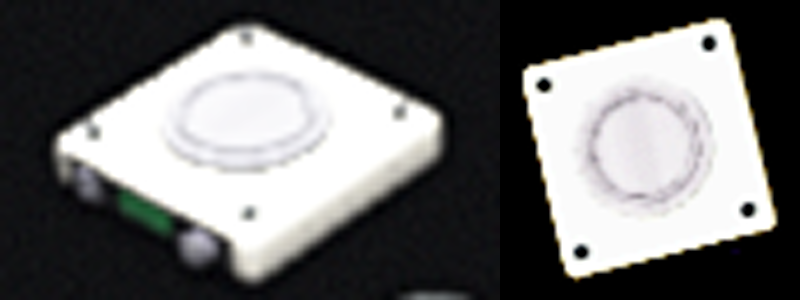

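The wrist camera looks just ahead of the tool, so I'll go over the shaker first, look, then continue to the receiver.

Call:
play_rows:
  plan:
    - [22,-24,0,0,0,0,1]
    - [26,-28,0,0,0,0,1]
    - [26,-28,0,0,0,0,1]
    - [26,-28,0,0,0,0,1]
    - [26,-28,0,0,0,0,1]
  grip_force: 40

```text
time_s: 0.57
eef_pos: [345.8, 338.2, 229.5]
ee_rot: [-0.001, 0.21, 0.978, -0.001]
force: [0.8, 0.4, 0.6]
grip_width: 0.997
```

Call:
play_rows:
  plan:
    - [26,-28,0,0,0,0,1]
    - [26,-28,0,0,0,0,1]
    - [26,-28,0,0,0,0,1]
    - [26,-28,0,0,0,0,1]
    - [22,-24,0,0,0,0,1]

```text
time_s: 0.98
eef_pos: [476.4, 193.3, 229.1]
ee_rot: [-0.002, 0.21, 0.978, -0.001]
force: [-0.1, 0.6, 0.0]
grip_width: 0.998
```

Call:
play_rows:
  plan:
    - [5,-5,0,0,0,0,1]
    - [0,0,0,0,0,0,1]

```text
time_s: 1.15
eef_pos: [484.7, 183.4, 228.2]
ee_rot: [-0.002, 0.214, 0.977, -0.002]
force: [-0.8, 0.3, -0.3]
grip_width: 1.004
```

```bash
python3 - <<'E'
from loc import *
s=sense();print(s['eef_pos'],s['joints'].round(2),s['time_s'])
c=cap('wrist','w1')
ld=lambda n:(lambda d:{k:d[k] for k in d})(np.load('pics/'+n+'.npz'))
t,sc=ld('top0'),ld('scene0')
h=np.array([(544,85),(709,43),(748,209),(581,252)])-[500,0]
print(pix2w(t,np.array([138,190])+(h+.5)*65/300-.5,40).round(1),)
h=np.array([(94,132),(246,38),(400,112),(249,213)]);uv=np.array([165,150])+(h+.5)*.15-.5
print(pix2w(sc,uv,40).round(1))
for z in (36,40,44): print(z,pix2w(t,np.array([138,190])+(np.array([(44,85),(209,43),(248,209),(81,252)])+.5)*65/300-.5,z).mean(0),pix2w(sc,uv,z).mean(0))
for thr in (120,150,180):
  print('lid',[fit(cc,'lid',q,(482,-353),thr) for cc,q in ((t,(338,240)),(sc,(281,267)))])
E
```

```text
[484.7257772  183.37297507 228.19505081] [ 0.14  0.3   1.52 -0.    1.32 -1.  ] 1.15
[[525.2 264.9  40. ]
 [556.  153.2  40. ]
 [445.1 122.9  40. ]
 [413.5 234.9  40. ]]
[[413.9 232.2  40. ]
 [525.5 262.3  40. ]
 [556.1 150.4  40. ]
 [444.1 119.9  40. ]]
36 [485.17442049 194.73028565  36.        ] [487.52369319 196.29788304  36.        ]
40 [484.9426465  193.95730027  40.        ] [484.91096712 191.17902835  40.        ]
44 [484.71087251 193.18431488  44.        ] [482.29824105 186.06017366  44.        ]
lid [(array([ 438.26841872, -332.24927562]), np.int32(328), 287.93827908835374), (array([ 438.56132317, -332.3865697 ]), np.int32(292), 270.8131229071878)]
lid [(array([ 438.09351756, -331.95365946]), np.int32(306), 287.9546458059922), (array([ 438.6814875 , -332.96716414]), np.int32(272), 270.9854927957058)]
lid [(array([ 438.38644807, -332.6660338 ]), np.int32(280), 287.92025660932995), (array([ 438.99157338, -332.6214063 ]), np.int32(241), 270.7902462868951)]
```

View pics/w1.png

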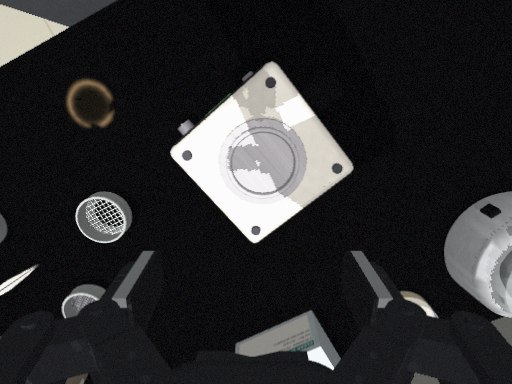

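The wrist view shows the shaker's four holes at (270,83), (337,168), (256,230) and (187,155), with the ring centred near (263,161). I'll move on to the receiver.

Call:
play_rows:
  plan:
    - [-7,-36,0,0,0,0,1]
    - [-7,-39,0,0,0,0,1]
    - [-7,-39,0,0,0,0,1]
    - [-7,-39,0,0,0,0,1]
    - [-7,-39,0,0,0,0,1]

```text
time_s: 1.62
eef_pos: [443.8, -2.1, 227.3]
ee_rot: [-0.003, 0.204, 0.979, -0.0]
force: [0.1, -0.6, -0.3]
grip_width: 1.002
```

Call:
play_rows:
  plan:
    - [-7,-39,0,0,0,0,1]
    - [-7,-39,0,0,0,0,1]
    - [-7,-38,0,0,0,0,1]
    - [-7,-30,0,0,0,0,1]
    - [0,0,0,0,0,0,1]

```text
time_s: 2.03
eef_pos: [411.2, -151.2, 228.0]
ee_rot: [-0.002, 0.201, 0.98, -0.0]
force: [-0.4, 1.1, -0.9]
grip_width: 1.004
```

```bash
python3 - <<'E'
from loc import *
ld=lambda n:(lambda d:{k:d[k] for k in d})(np.load('pics/'+n+'.npz'))
w=ld('w1')
for z in (36,40,44): print(z,pix2w(w,[(270,83),(337,168),(256,230),(187,155)],z).mean(0))
print('ring49',pix2w(w,[(263,160.5)],46))
s=sense();print(s['eef_pos'],s['joints'].round(2),s['time_s'])
c=cap('wrist','w2')
for n,m,p in (('rec','rec',(419,-171)),('med','sv',(472.5,-9)),('fine','sv',(575,-103)),('coarse','sv',(600,-262.5)),('lid','lid',(438.5,-332.5))):
    uv=sil(c,m,p)[0]; print(n,uv.round())
    try: print(fit(c,m,uv,p,60))
    except Exception as e: print(e)
E
```

```text
36 [486.1213862  194.41837279  36.        ]
40 [485.23225827 194.68775998  40.        ]
44 [484.34313034 194.95714717  44.        ]
ring49 [[482.9312115  196.13069261  46.        ]]
[ 411.16577778 -151.18719634  227.96109554] [-0.62  0.13  1.74 -0.    1.28 -1.78] 2.0333
rec [239. 174.]
(array([ 418.85913746, -171.45156196]), np.int32(2442), 2322.956798551604)
med [388. 162.]
(array([472.42794078,  -9.66384602]), np.int32(2486), 2546.1377041419037)
fine [338. 263.]
(array([594.47754736, -93.97191812]), np.int32(2165), 1930.1896326893475)
coarse [232. 318.]
(array([ 599.51938329, -263.1715542 ]), np.int32(1719), 1701.607727048453)
lid [129. 235.]
(array([ 409.00195258, -370.03567508]), np.int32(4772), 1711.0112167090992)
```

View pics/w2.png

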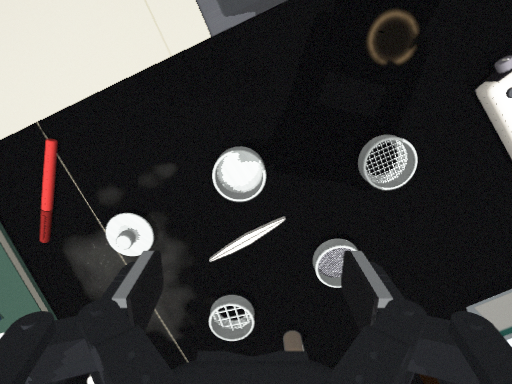

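The wrist fits agree with the top and scene fits to about 1 mm: receiver (419,-171), medium (472.4,-9.4), coarse (599.7,-262.8), fine (575,-102.7), lid (438.5,-332.5), seat about (485,193.7). I'll descend on the receiver.

Call:
play_rows:
  plan:
    - [2,-5,-30,0,0,0,1]
    - [2,-5,-38,0,0,0,1]
    - [2,-5,-38,0,0,0,1]
    - [1,-3,-38,0,0,0,1]
    - [0,-2,-30,0,0,0,1]

```text
time_s: 2.5
eef_pos: [423.0, -162.2, 55.2]
ee_rot: [0.006, 0.197, 0.98, -0.003]
force: [-0.4, -0.3, -0.4]
grip_width: 0.999
```

Call:
play_rows:
  plan:
    - [0,0,-8,0,0,0,1]
    - [0,0,0,0,0,0,1]

```text
time_s: 2.67
eef_pos: [420.9, -156.2, 41.6]
ee_rot: [0.001, 0.195, 0.981, -0.0]
force: [-0.4, 0.7, 0.1]
grip_width: 1.001
```

Call:
play_rows:
  plan:
    - [-1,-8,0,0,0,0,1]
    - [-1,-7,0,0,0,0,1]
    - [0,0,0,0,0,0,1]

```text
time_s: 2.92
eef_pos: [420.2, -169.1, 43.2]
ee_rot: [0.002, 0.192, 0.981, -0.0]
force: [0.9, 0.3, 0.4]
grip_width: 0.997
```

Call:
play_rows:
  plan:
    - [0,0,-10,0,0,0,1]
    - [0,0,-10,0,0,0,1]
    - [0,0,-8,0,0,0,1]
    - [0,0,-3,0,0,0,1]
    - [0,0,0,0,0,0,1]

```text
time_s: 3.33
eef_pos: [422.1, -170.5, 12.9]
ee_rot: [0.006, 0.192, 0.981, -0.002]
force: [0.3, 0.2, 0.5]
grip_width: 1.0
```

Call:
play_rows:
  plan:
    - [-2,-1,-5,0,0,0,1]
    - [-2,0,-3,0,0,0,1]
    - [0,0,0,0,0,0,1]

```text
time_s: 3.58
eef_pos: [417.9, -171.7, 4.5]
ee_rot: [0.006, 0.192, 0.981, -0.002]
force: [0.7, -0.0, -0.3]
grip_width: 1.001
```

```bash
python3 - <<'E'
from loc import *
c=cap('wrist','w3');s=sense();print(s['eef_pos'],s['ee_rot'],s['grip_width'])
cv2.imwrite('pics/w3b.png',c['img'][150:384,100:412])
E
```

```text
[ 418.1212954  -171.81244181    4.69640783] [ 0.00623951  0.19209579  0.98135409 -0.00210418] 1.0032686199194976
```

View pics/w3b.png

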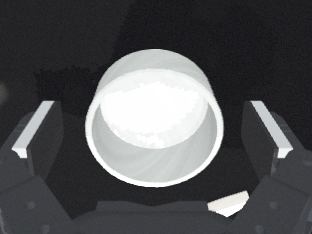

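The receiver sits centred between the open jaws, with its rim spanning 85–222 in the crop and the jaws at 50 and 250. Closing now.

Call:
play_rows:
  plan:
    - [0,0,0,0,0,0,-1]
    - [0,0,0,0,0,0,-1]
    - [0,0,0,0,0,0,-1]
    - [0,0,0,0,0,0,-1]
    - [0,0,0,0,0,0,-1]
  grip_force: 50

```text
time_s: 4.05
eef_pos: [418.5, -172.1, 6.0]
ee_rot: [0.007, 0.192, 0.981, -0.002]
force: [0.4, -0.4, -0.0]
grip_width: 0.685
```

Call:
play_rows:
  plan:
    - [0,0,10,0,0,0,-1]
    - [0,0,25,0,0,0,-1]
    - [0,0,30,0,0,0,-1]
    - [0,0,30,0,0,0,-1]
    - [0,0,10,0,0,0,-1]

```text
time_s: 4.47
eef_pos: [416.3, -170.4, 112.5]
ee_rot: [0.003, 0.192, 0.981, -0.001]
force: [0.9, -0.0, -0.7]
grip_width: 0.693
```

Call:
play_rows:
  plan:
    - [6,30,2,0,0,0,-1]
    - [8,39,2,0,0,0,-1]
    - [8,39,2,0,0,0,-1]
    - [8,39,2,0,0,0,-1]
    - [8,39,2,0,0,0,-1]

```text
time_s: 4.88
eef_pos: [455.9, 15.5, 127.0]
ee_rot: [0.008, 0.198, 0.98, -0.003]
force: [-0.1, -0.7, -0.7]
grip_width: 0.692
```

Call:
play_rows:
  plan:
    - [8,39,0,0,0,0,-1]
    - [8,39,0,0,0,0,-1]
    - [8,39,0,0,0,0,-1]
    - [5,30,0,0,0,0,-1]
    - [2,10,0,0,0,0,-1]

```text
time_s: 5.3
eef_pos: [486.8, 185.2, 127.6]
ee_rot: [0.009, 0.196, 0.981, -0.002]
force: [0.2, -0.4, -0.7]
grip_width: 0.692
```

Call:
play_rows:
  plan:
    - [0,0,0,0,0,0,-1]

```text
time_s: 5.38
eef_pos: [486.6, 187.5, 127.4]
ee_rot: [0.009, 0.194, 0.981, -0.002]
force: [0.6, 0.5, -1.1]
grip_width: 0.693
```

Call:
play_rows:
  plan:
    - [-1,3,-15,0.007,0.017,0,-1]
    - [-1,2,-20,0,0,0,-1]
    - [0,0,-18,0,0,0,-1]
    - [0,0,-5,0,0,0,-1]
    - [0,0,0,0,0,0,-1]

```text
time_s: 5.8
eef_pos: [484.3, 190.6, 67.8]
ee_rot: [0.0, 0.194, 0.981, -0.0]
force: [-0.1, -0.3, -0.7]
grip_width: 0.689
```

Call:
play_rows:
  plan:
    - [0,2,-6,0,0,0,-1]
    - [0,0,-5,0,0,0,-1]
    - [0,0,0,0,0,0,-1]

```text
time_s: 6.05
eef_pos: [485.2, 191.5, 57.6]
ee_rot: [0.001, 0.195, 0.981, 0.0]
force: [0.1, -0.1, -0.8]
grip_width: 0.691
```

```bash
python3 - <<'E'
from loc import *
c=cap('wrist','w4');s=sense();print(s['eef_pos'],s['ee_rot'],s['grip_width'])
cv2.imwrite('pics/w4b.png',cv2.resize(c['img'][60:300,100:420],None,fx=2,fy=2))
E
```

```text
[485.39242447 191.57645305  58.05278733] [1.73912023e-03 1.95032394e-01 9.80795236e-01 2.16008858e-04] 0.6897094896195594
```

View pics/w4b.png

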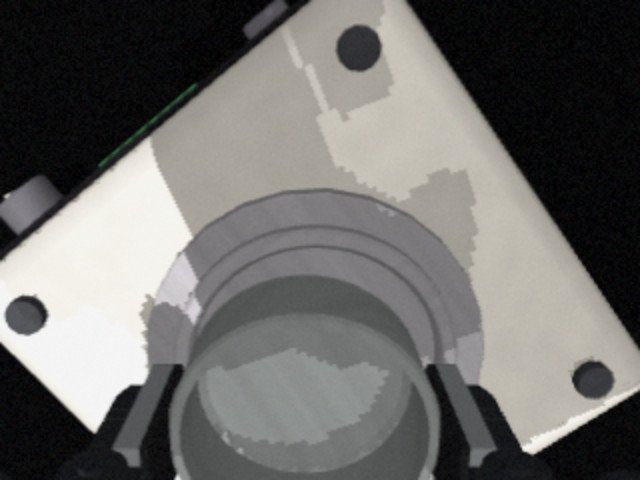

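The receiver (rim 170–440, centre 305) is about 10 crop px left of the plate (148–483, centre 315). I'll work that out in numbers.

```bash
python3 - <<'E'
from loc import *
d=np.load('pics/w4.npz');c={k:d[k] for k in d}
u=lambda p:np.array([100,60])+(np.array(p,float)+.5)/2-.5
for z in (38,40,44): print(z,pix2w(c,u([(26,315),(593,380)]),z).mean(0))
# plate edge: fit circle radius 47 at z 44
from scipy.optimize import least_squares
P=pix2w(c,u([(148,330),(185,243),(245,203),(315,188),(385,200),(440,235),(478,305),(483,345)]),44)
r=least_squares(lambda q:np.hypot(P[:,0]-q[0],P[:,1]-q[1])-q[2],[485,193,47]);print(r.x,r.fun.round(1))
r=least_squares(lambda q:np.hypot(P[:,0]-q[0],P[:,1]-q[1])-47,[485,193]);print(r.x)
# receiver rim centre in hand: left/right rim 170..440 at z=58-6+30
zr=sense()['eef_pos'][2]-6+30
Q=pix2w(c,u([(172,420),(439,420),(305,314)]),zr);print(Q,(Q[0]+Q[1])/2, sense()['eef_pos'])
E
```

```text
38 [485.50352321 194.26139997  38.        ]
40 [484.56830413 194.60406697  40.        ]
44 [482.69786597 195.28940097  44.        ]
[483.80526752 194.92824333  46.16649818] [ 0.   0.2 -0.3 -0.2  0.1  0.3 -0.3  0. ]
[484.71450691 194.40534136]
[[468.92452526 166.59727476  82.05278733]
 [491.23007402 220.16374691  82.05278733]
 [456.91634423 202.84892123  82.05278733]] [480.07729964 193.38051083  82.05278733] [485.39242447 191.57645305  58.05278733]
```

Call:
play_rows:
  plan:
    - [0,3,0,0,0,0,-1]
    - [0,0,-4,0,0,0,-1]
    - [0,0,-2,0,0,0,-1]
    - [0,0,0,0,0,0,-1]

```text
time_s: 6.43
eef_pos: [486.3, 195.0, 53.1]
ee_rot: [0.003, 0.195, 0.981, 0.001]
force: [-0.3, -0.5, -0.7]
grip_width: 0.691
```

Call:
play_rows:
  plan:
    - [-1.3,-0.5,-1,0,0.004,0,-1]
    - [0,0,-2,0,0,0,-1]
    - [0,0,-1,0,0,0,-1]
    - [0,0,0,0,0,0,-1]

```text
time_s: 6.77
eef_pos: [485.1, 194.7, 49.8]
ee_rot: [0.001, 0.195, 0.981, 0.0]
force: [0.8, -0.3, 0.3]
grip_width: 0.691
```

Call:
play_rows:
  plan:
    - [0,0,-1.5,0,0,0,-1]
    - [0,0,0,0,0,0,-1]

```text
time_s: 6.93
eef_pos: [485.3, 194.8, 50.0]
ee_rot: [0.002, 0.195, 0.981, 0.0]
force: [0.7, -0.5, -0.1]
grip_width: 0.691
```

Call:
play_rows:
  plan:
    - [0,0,0,0,0,0,1]
    - [0,0,0,0,0,0,1]
    - [0,0,0,0,0,0,1]
    - [0,0,0,0,0,0,1]
    - [0,0,0,0,0,0,1]

```text
time_s: 7.35
eef_pos: [485.5, 194.7, 49.6]
ee_rot: [0.002, 0.195, 0.981, 0.001]
force: [0.6, -0.2, -1.0]
grip_width: 1.0
```

Call:
play_rows:
  plan:
    - [0,0,10,0,0,0,1]
    - [0,0,30,0,0,0,1]
    - [0,0,35,0,0,0,1]
    - [0,0,35,0,0,0,1]
    - [0,0,5,0,0,0,1]

```text
time_s: 7.77
eef_pos: [483.0, 194.2, 169.2]
ee_rot: [-0.001, 0.195, 0.981, -0.0]
force: [-0.2, 0.4, 0.8]
grip_width: 0.996
```

```bash
python3 - <<'E'
from loc import *
c=cap('wrist','w5');s=sense();print(s['eef_pos'],s['ee_rot'],s['grip_width'])
cv2.imwrite('pics/w5b.png',cv2.resize(c['img'][60:300,100:420],None,fx=2,fy=2))
E
```

```text
[482.58884763 194.14278254 167.82768631] [-1.60569430e-03  1.94823215e-01  9.80836782e-01 -7.37328240e-04] 0.9970313638042984
```

View pics/w5b.png

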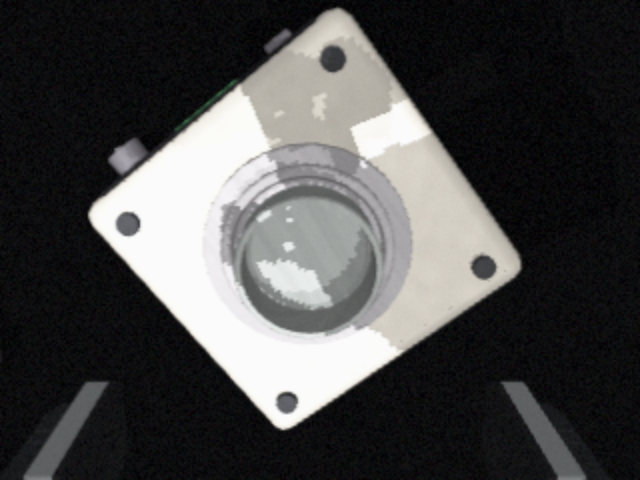

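The receiver stands in the ring, with its rim at 234–384 by 179–340 and centred near (309,259). I'll check its height and centre from the rim size.

```bash
python3 - <<'E'
from loc import *
d=np.load('pics/w5.npz');c={k:d[k] for k in d}
u=lambda p:np.array([100,60])+(np.array(p,float)+.5)/2-.5
for z in (74,79):
    P=pix2w(c,u([(234,259),(384,259),(309,179),(309,340)]),z); print(z,P.mean(0),np.linalg.norm(P[0]-P[1]),np.linalg.norm(P[2]-P[3]))
print(pix2w(c,u([(128,223),(484,266)]),40).mean(0),pix2w(c,u([(333,58),(287,402)]),40).mean(0),pix2w(c,u([(308,244)]),44))
E
```

```text
74 [481.46344093 196.40668343  74.        ] 59.894980760766906 67.78429097489966
79 [479.92503159 197.0024028   79.        ] 58.637374725006694 66.361034261616
[484.58988672 194.88101685  40.        ] [484.83380563 194.76310141  40.        ] [[483.15769829 195.45183985  44.        ]]
```

Seated: the rim is 59.9 mm wide at z=74. Next is the fine sieve.

Call:
play_rows:
  plan:
    - [8,-26,0,0,0,0,1]
    - [12,-38,-4,0,0,0,1]
    - [12,-38,-8,0,0,0,1]
    - [12,-38,-8,0,0,0,1]
    - [12,-38,-8,0,0,0,1]

```text
time_s: 8.23
eef_pos: [537.4, 16.2, 140.2]
ee_rot: [-0.0, 0.189, 0.982, 0.0]
force: [-0.5, 0.2, 0.1]
grip_width: 1.0
```

Call:
play_rows:
  plan:
    - [12,-38,-8,0,0,0,1]
    - [12,-38,-8,0,0,0,1]
    - [8,-26,-8,0,0,0,1]
    - [2,-8,-4,0,0,0,1]
    - [0,0,0,0,0,0,1]

```text
time_s: 8.65
eef_pos: [570.0, -104.4, 105.5]
ee_rot: [-0.004, 0.193, 0.981, 0.001]
force: [0.1, 0.5, -0.9]
grip_width: 1.001
```

```bash
cat > st.py <<'E'
from loc import *
import sys
from scipy.spatial.transform import Rotation as R
def st(tgt=None,obj=None,m=None,thr=60):
    s=sense();p=s['eef_pos'];q=s['ee_rot'];r=R.from_quat([q[1],q[2],q[3],q[0]])
    z=r.apply([0,0,1]);print('t',round(s['time_s'],2),'p',p.round(1),'tilt fix rv',np.cross(z,[0,0,-1]).round(3),'yaw jaw',np.degrees(np.arctan2(*r.apply([0,1,0])[[1,0]])).round(1),'g',s['grip_width'].round(3),'j6',s['joints'].round(2)[[0,5]],'F',s['force'].round(1))
    if m:
        c=cap('wrist','last');uv=sil(c,m,obj)[0]
        o,A,As=fit(c,m,uv,obj,thr);print('obj',o.round(1),A,round(As),uv.round());
    if tgt is not None: print('d',(np.array(tgt)-p).round(1))
E
python3 - <<'E'
from st import *
st((575,-102.7,5),(575,-102.7),'sv')
E
```

```text
Traceback (most recent call last):
  File "st.py", line 6, in st
    z=r.apply([0,0,1]);print('t',round(s['time_s'],2),'p',p.round(1),'tilt fix rv',np.cross(z,[0,0,-1]).round(3),'yaw jaw',np.degrees(np.arctan2(*r.apply([0,1,0])[[1,0]])).round(1),'g',s['grip_width'].round(3),'j6',s['joints'].round(2)[[0,5]],'F',s['force'].round(1))
                                                                                                                                                                                         ^^^^^^^^^^^^^^^^^^^^^
AttributeError: 'float' object has no attribute 'round'
```

```bash
sed -i "s/s\['grip_width'\].round(3)/round(s['grip_width'],3)/" st.py; python3 - <<'E'
from st import *
st((575,-102.7,5),(575,-102.7),'sv')
E
```

```text
t 8.65 p [ 570.  -104.4  105.5] tilt fix rv [-0.003 -0.008 -0.   ] yaw jaw 67.8 g 1.001 j6 [-0.38 -1.57] F [ 0.1  0.5 -0.9]
obj [ 574.7 -103.7] 5502 5136 [257. 203.]
d [   5.     1.7 -100.5]
```

Call:
play_rows:
  plan:
    - [3,1,-12,-0.003,-0.008,0,1]
    - [2,0,-22,0,0,0,1]
    - [0,0,-22,0,0,0,1]
    - [0,0,-12,0,0,0,1]
    - [0,0,0,0,0,0,1]

```text
time_s: 9.12
eef_pos: [574.3, -94.1, 37.8]
ee_rot: [0.001, 0.189, 0.982, 0.0]
force: [-0.2, 0.6, 0.1]
grip_width: 1.0
```

Call:
play_rows:
  plan:
    - [0,-5,-4,0,0,0,1]
    - [0,-4,-6,0,0,0,1]
    - [0,0,-8,0,0,0,1]
    - [0,0,-6,0,0,0,1]
    - [0,0,0,0,0,0,1]

```text
time_s: 9.53
eef_pos: [575.1, -100.6, 15.0]
ee_rot: [0.003, 0.187, 0.982, 0.0]
force: [0.0, 0.0, 1.2]
grip_width: 1.001
```

Call:
play_rows:
  plan:
    - [0,-2,-5,0,0,0,1]
    - [0,-1,-4,0,0,0,1]
    - [0,0,0,0,0,0,1]

```text
time_s: 9.78
eef_pos: [575.4, -104.0, 5.5]
ee_rot: [0.004, 0.187, 0.982, 0.0]
force: [-0.9, 0.3, -0.2]
grip_width: 0.999
```

```bash
python3 - <<'E'
from st import *
st((574.8,-103.3,5),(574.8,-103.3),'sv')
E
```

```text
t 9.78 p [ 575.4 -104.     5.5] tilt fix rv [0.001 0.007 0.   ] yaw jaw 68.4 g 0.999 j6 [-0.38 -1.58] F [-0.9  0.3 -0.2]
obj [ 574.5 -103.7] 14950 14358 [254. 267.]
d [-0.6  0.7 -0.5]
```

Good. Close and lift.

Call:
play_rows:
  plan:
    - [0,0,0,0,0.006,0,-1]
    - [0,0,0,0,0,0,-1]
    - [0,0,0,0,0,0,-1]
    - [0,0,0,0,0,0,-1]
    - [0,0,0,0,0,0,-1]

```text
time_s: 10.25
eef_pos: [576.1, -104.3, 7.1]
ee_rot: [0.001, 0.187, 0.982, -0.001]
force: [0.4, 0.3, -0.5]
grip_width: 0.691
```

Call:
play_rows:
  plan:
    - [0,0,10,0,0,0,-1]
    - [0,0,25,0,0,0,-1]
    - [0,0,30,0,0,0,-1]
    - [0,0,30,0,0,0,-1]
    - [0,0,20,0,0,0,-1]

```text
time_s: 10.67
eef_pos: [572.4, -102.8, 123.5]
ee_rot: [-0.004, 0.187, 0.982, 0.001]
force: [-0.4, -1.0, -0.7]
grip_width: 0.691
```

Call:
play_rows:
  plan:
    - [-8,26,0,0,0,0,-1]
    - [-11,38,0,0,0,0,-1]
    - [-11,38,0,0,0,0,-1]
    - [-11,38,0,0,0,0,-1]
    - [-11,38,0,0,0,0,-1]

```text
time_s: 11.08
eef_pos: [522.0, 73.5, 133.6]
ee_rot: [0.004, 0.192, 0.981, -0.001]
force: [-0.1, -0.2, -2.6]
grip_width: 0.693
```

Call:
play_rows:
  plan:
    - [-11,38,0,0,0,0,-1]
    - [-11,38,0,0,0,0,-1]
    - [-8,26,0,0,0,0,-1]
    - [-2,8,0,0,0,0,-1]
    - [0,0,0,0,0,0,-1]

```text
time_s: 11.5
eef_pos: [484.5, 194.6, 137.6]
ee_rot: [0.005, 0.189, 0.982, 0.0]
force: [-0.3, -0.7, -0.8]
grip_width: 0.691
```

```bash
python3 - <<'E'
from st import *
st((486.4,194.5,71.1))
E
```

```text
t 11.5 p [484.5 194.6 137.6] tilt fix rv [0.001 0.01  0.   ] yaw jaw 68.2 g 0.691 j6 [ 0.16 -1.03] F [-0.3 -0.7 -0.8]
d [  1.9  -0.1 -66.5]
```

Call:
play_rows:
  plan:
    - [1,0,-12,0.001,0.01,0,-1]
    - [1,0,-15,0,0,0,-1]
    - [0,0,-14,0,0,0,-1]
    - [0,0,-6,0,0,0,-1]
    - [0,0,0,0,0,0,-1]

```text
time_s: 11.92
eef_pos: [488.8, 189.6, 87.7]
ee_rot: [0.0, 0.191, 0.982, -0.0]
force: [0.4, -0.6, -1.5]
grip_width: 0.694
```

```bash
python3 - <<'E'
from st import *
st((486.4,194.5,71.1))
c=cap('wrist','w6')
cv2.imwrite('pics/w6b.png',cv2.resize(c['img'][60:300,100:420],None,fx=2,fy=2))
E
```

```text
t 11.92 p [488.8 189.6  87.7] tilt fix rv [0.001 0.    0.   ] yaw jaw 68.0 g 0.694 j6 [ 0.15 -1.04] F [ 0.4 -0.6 -1.5]
d [ -2.4   4.9 -16.6]
```

View pics/w6b.png

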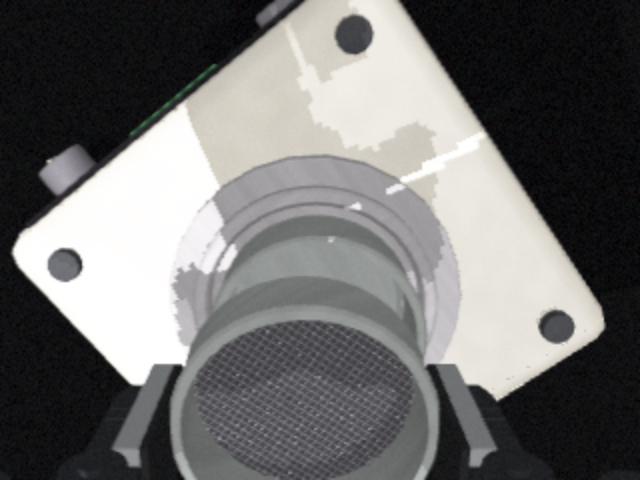

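The fine mesh is confirmed in the jaws above the receiver. The arm has drifted about 5 mm in y, so I'll correct that and then lower it.

Call:
play_rows:
  plan:
    - [-1.5,3,0,0,0,0,-1]
    - [-1,2,0,0,0,0,-1]
    - [0,0,0,0,0,0,-1]

```text
time_s: 12.22
eef_pos: [487.6, 193.7, 89.3]
ee_rot: [0.001, 0.192, 0.981, -0.0]
force: [-0.1, 0.9, -1.1]
grip_width: 0.695
```

Call:
play_rows:
  plan:
    - [0,0,-3,0,0,0,-1]
    - [0,0,-3,0,0,0,-1]
    - [0,0,0,0,0,0,-1]

```text
time_s: 12.47
eef_pos: [488.1, 194.0, 84.0]
ee_rot: [0.002, 0.192, 0.981, 0.0]
force: [0.3, 0.4, -1.4]
grip_width: 0.692
```

Call:
play_rows:
  plan:
    - [-1.5,0.5,-3,0,0,0,-1]
    - [0,0,-3,0,0,0,-1]
    - [0,0,-3,0,0,0,-1]
    - [0,0,-2,0,0,0,-1]
    - [0,0,0,0,0,0,-1]

```text
time_s: 12.88
eef_pos: [486.2, 194.6, 71.7]
ee_rot: [0.002, 0.192, 0.981, 0.0]
force: [-0.4, -0.0, -1.2]
grip_width: 0.689
```

Call:
play_rows:
  plan:
    - [0,0,-1.5,0,0,0,-1]
    - [0,0,0,0,0,0,-1]

```text
time_s: 13.05
eef_pos: [486.7, 194.7, 70.9]
ee_rot: [0.003, 0.192, 0.981, 0.0]
force: [-0.1, 0.3, -0.0]
grip_width: 0.691
```

Call:
play_rows:
  plan:
    - [0,0,0,0,0,0,1]
    - [0,0,0,0,0,0,1]
    - [0,0,0,0,0,0,1]
    - [0,0,0,0,0,0,1]
    - [0,0,0,0,0,0,1]

```text
time_s: 13.47
eef_pos: [487.1, 194.7, 71.2]
ee_rot: [0.003, 0.192, 0.981, 0.001]
force: [-0.6, -0.1, 0.4]
grip_width: 0.998
```

Call:
play_rows:
  plan:
    - [0,0,10,0,0,0,1]
    - [0,0,30,0,0,0,1]
    - [0,0,35,0,0,0,1]
    - [0,0,25,0,0,0,1]
    - [0,0,5,0,0,0,1]

```text
time_s: 13.88
eef_pos: [485.0, 194.3, 180.9]
ee_rot: [0.001, 0.192, 0.981, -0.0]
force: [0.0, -0.1, 0.3]
grip_width: 1.003
```

```bash
python3 - <<'E'
from st import *
st((472.4,-9.4,5))
c=cap('wrist','w7')
cv2.imwrite('pics/w7b.png',cv2.resize(c['img'][60:300,100:420],None,fx=2,fy=2))
E
```

```text
t 13.88 p [485.  194.3 180.9] tilt fix rv [0.001 0.002 0.   ] yaw jaw 67.9 g 1.003 j6 [ 0.16 -1.03] F [ 0.  -0.1  0.3]
d [ -12.6 -203.7 -175.9]
```

View pics/w7b.png

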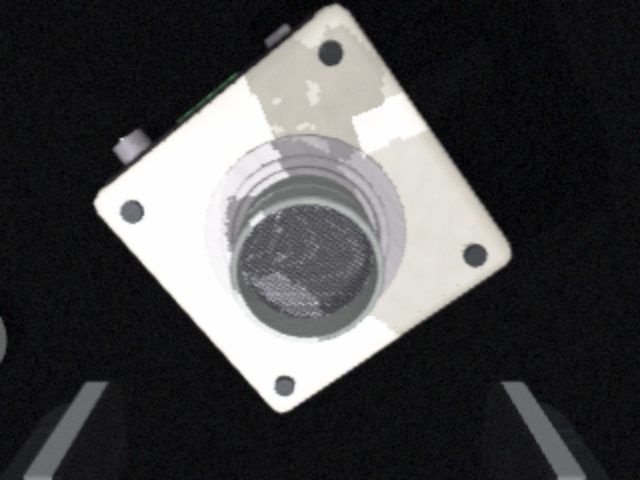

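The fine sieve sits level on the receiver: the rim spans 230–385, concentric with the ring, and the height is as expected. Next is the medium sieve.

Call:
play_rows:
  plan:
    - [-2,-26,0,0,0,0,1]
    - [-2,-38,-10,0,0,0,1]
    - [-2,-38,-15,0,0,0,1]
    - [-2,-38,-20,0,0,0,1]
    - [-2,-34,-20,0,0,0,1]

```text
time_s: 14.35
eef_pos: [474.1, 21.5, 115.5]
ee_rot: [0.004, 0.187, 0.982, 0.001]
force: [1.0, 0.2, -0.1]
grip_width: 1.002
```

Call:
play_rows:
  plan:
    - [-2,-22,-12,0,0,0,1]
    - [0,-8,-3,0,0,0,1]
    - [0,0,0,0,0,0,1]

```text
time_s: 14.6
eef_pos: [468.0, -14.2, 94.2]
ee_rot: [-0.001, 0.19, 0.982, 0.001]
force: [-0.1, -0.3, -0.3]
grip_width: 1.002
```

```bash
python3 - <<'E'
from st import *
st((472.4,-9.4,5),(472.4,-9.4),'sv')
E
```

```text
t 14.6 p [468.  -14.2  94.2] tilt fix rv [-0.002 -0.001 -0.   ] yaw jaw 68.1 g 1.002 j6 [-0.28 -1.47] F [-0.1 -0.3 -0.3]
obj [471.9 -10.4] 4914 5659 [261. 205.]
d [  4.4   4.8 -89.2]
```

Call:
play_rows:
  plan:
    - [2,0,-12,0,0,0,1]
    - [2,0,-20,0,0,0,1]
    - [0,0,-18,0,0,0,1]
    - [0,0,-10,0,0,0,1]
    - [0,0,0,0,0,0,1]

```text
time_s: 15.07
eef_pos: [474.6, -7.4, 35.2]
ee_rot: [0.002, 0.187, 0.982, 0.001]
force: [0.7, 0.6, -0.5]
grip_width: 1.001
```

Call:
play_rows:
  plan:
    - [-1,-1,-5,0,0,0,1]
    - [-2,-1,-7,0,0,0,1]
    - [0,0,-8,0,0,0,1]
    - [0,0,-6,0,0,0,1]
    - [0,0,0,0,0,0,1]

```text
time_s: 15.48
eef_pos: [472.9, -6.8, 9.5]
ee_rot: [0.004, 0.185, 0.983, 0.001]
force: [-0.1, -0.3, 0.0]
grip_width: 1.002
```

```bash
python3 - <<'E'
from st import *
st((472.3,-9.8,6),(472.4,-9.4),'sv')
E
```

```text
t 15.48 p [472.9  -6.8   9.5] tilt fix rv [-0.001  0.009  0.   ] yaw jaw 68.7 g 1.002 j6 [-0.26 -1.47] F [-0.1 -0.3  0. ]
obj [471.7 -10.3] 13109 13583 [247. 265.]
d [-0.6 -3.  -3.5]
```

Call:
play_rows:
  plan:
    - [-0.5,-3,-3,0,0.008,0,1]
    - [-0.5,0,-1,0,0,0,1]
    - [0,0,0,0,0,0,1]

```text
time_s: 15.78
eef_pos: [472.5, -10.5, 6.1]
ee_rot: [0.001, 0.185, 0.983, 0.0]
force: [-0.2, 0.8, 0.6]
grip_width: 1.002
```

Call:
play_rows:
  plan:
    - [0,0,0,0,0,0,-1]
    - [0,0,0,0,0,0,-1]
    - [0,0,0,0,0,0,-1]
    - [0,0,0,0,0,0,-1]
    - [0,0,0,0,0,0,-1]

```text
time_s: 16.2
eef_pos: [473.0, -10.8, 7.0]
ee_rot: [0.002, 0.185, 0.983, 0.0]
force: [-0.7, 0.7, -0.4]
grip_width: 0.684
```

Call:
play_rows:
  plan:
    - [0,0,10,0,0,0,-1]
    - [0,0,25,0,0,0,-1]
    - [0,0,30,0,0,0,-1]
    - [0,0,35,0,0,0,-1]
    - [0,0,30,0,0,0,-1]

```text
time_s: 16.62
eef_pos: [468.1, -9.6, 138.5]
ee_rot: [-0.005, 0.185, 0.983, 0.001]
force: [0.7, 0.2, -1.2]
grip_width: 0.688
```

Call:
play_rows:
  plan:
    - [2,26,0,0,0,0,-1]
    - [3,38,0,0,0,0,-1]
    - [3,38,0,0,0,0,-1]
    - [3,38,0,0,0,0,-1]
    - [3,34,0,0,0,0,-1]

```text
time_s: 17.03
eef_pos: [485.2, 165.3, 150.8]
ee_rot: [0.004, 0.19, 0.982, 0.001]
force: [0.7, -0.7, -1.3]
grip_width: 0.689
```

Call:
play_rows:
  plan:
    - [2,22,0,0,0,0,-1]
    - [0,7,0,0,0,0,-1]
    - [0,0,0,0,0,0,-1]

```text
time_s: 17.28
eef_pos: [486.0, 201.4, 152.8]
ee_rot: [0.004, 0.187, 0.982, 0.002]
force: [-0.1, -0.6, -1.2]
grip_width: 0.687
```

```bash
python3 - <<'E'
from st import *
st((486.3,194.4,91))
E
```

```text
t 17.28 p [486.  201.4 152.8] tilt fix rv [-0.002  0.009  0.   ] yaw jaw 68.4 g 0.687 j6 [ 0.17 -1.02] F [-0.1 -0.6 -1.2]
d [  0.3  -7.  -61.8]
```

Call:
play_rows:
  plan:
    - [0,-2,-10,-0.002,0.009,0,-1]
    - [0,-1,-14,0,0,0,-1]
    - [0,0,-12,0,0,0,-1]
    - [0,0,-4,0,0,0,-1]
    - [0,0,0,0,0,0,-1]

```text
time_s: 17.7
eef_pos: [485.6, 192.5, 110.5]
ee_rot: [-0.001, 0.189, 0.982, -0.001]
force: [0.2, -0.4, -0.8]
grip_width: 0.69
```

Call:
play_rows:
  plan:
    - [0,2,-2,0,0,0,-1]
    - [0,0,-4,0,0,0,-1]
    - [0,0,0,0,0,0,-1]

```text
time_s: 17.95
eef_pos: [486.1, 192.7, 104.5]
ee_rot: [-0.001, 0.19, 0.982, -0.001]
force: [0.1, -0.3, -2.2]
grip_width: 0.692
```

Call:
play_rows:
  plan:
    - [0,1.7,-2,0,0,0,-1]
    - [0,0,-3,0,0,0,-1]
    - [0,0,-3,0,0,0,-1]
    - [0,0,-3,0,0,0,-1]
    - [0,0,0,0,0,0,-1]

```text
time_s: 18.37
eef_pos: [486.6, 194.5, 93.4]
ee_rot: [0.0, 0.19, 0.982, -0.001]
force: [0.3, -0.1, -1.0]
grip_width: 0.685
```

Call:
play_rows:
  plan:
    - [0,0,-2,0,0,0,-1]
    - [0,0,-1.5,0,0,0,-1]
    - [0,0,0,0,0,0,-1]

```text
time_s: 18.62
eef_pos: [487.1, 194.7, 90.9]
ee_rot: [0.001, 0.19, 0.982, -0.001]
force: [-0.0, 0.0, -0.5]
grip_width: 0.686
```

Call:
play_rows:
  plan:
    - [0,0,-0.7,0,0,0,-1]
    - [0,0,0,0,0,0,1]
    - [0,0,0,0,0,0,1]
    - [0,0,0,0,0,0,1]
    - [0,0,0,0,0,0,1]

```text
time_s: 19.03
eef_pos: [487.5, 194.9, 90.5]
ee_rot: [0.001, 0.19, 0.982, -0.001]
force: [0.1, 0.2, -0.1]
grip_width: 0.998
```

Call:
play_rows:
  plan:
    - [0,0,0,0,0,0,1]
    - [0,0,0,0,0,0,1]
    - [0,0,10,0,0,0,1]
    - [0,0,30,0,0,0,1]
    - [0,0,30,0,0,0,1]

```text
time_s: 19.45
eef_pos: [484.2, 194.2, 158.0]
ee_rot: [-0.004, 0.19, 0.982, -0.003]
force: [0.2, -0.1, 0.5]
grip_width: 0.999
```

Call:
play_rows:
  plan:
    - [0,0,20,0,0,0,1]
    - [0,0,4,0,0,0,1]

```text
time_s: 19.62
eef_pos: [485.6, 194.5, 188.8]
ee_rot: [-0.001, 0.19, 0.982, -0.002]
force: [-0.1, 0.2, 1.0]
grip_width: 1.001
```

```bash
python3 - <<'E'
from st import *
st((599.7,-263,6))
c=cap('wrist','w8');s=cap('scene','s8')
cv2.imwrite('pics/w8b.png',np.hstack([cv2.resize(c['img'][60:300,100:420],(400,300)),cv2.resize(s['img'][130:205,150:250],(400,300),interpolation=cv2.INTER_CUBIC)]))
E
```

```text
t 19.62 p [485.6 194.5 188.8] tilt fix rv [ 0.003 -0.002  0.   ] yaw jaw 68.1 g 1.001 j6 [ 0.16 -1.03] F [-0.1  0.2  1. ]
d [ 114.1 -457.5 -182.8]
```

View pics/w8b.png

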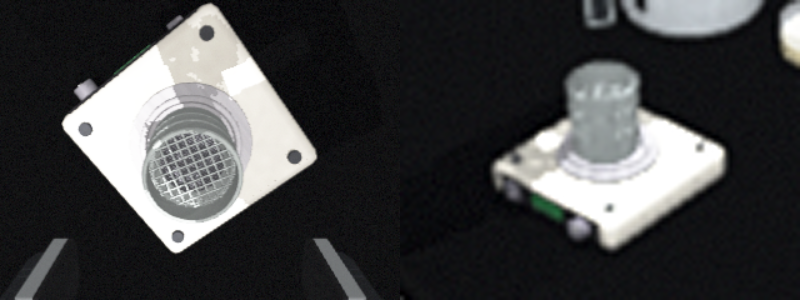

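The medium mesh is on top and the stack stands straight in the scene crop. Next is the coarse sieve.

Call:
play_rows:
  plan:
    - [6,-26,0,0,0,0,1]
    - [10,-39,0,0,0,0,1]
    - [10,-39,-5,0,0,0,1]
    - [10,-39,-8,0,0,0,1]
    - [10,-39,-8,0,0,0,1]

```text
time_s: 20.13
eef_pos: [527.7, 12.8, 159.9]
ee_rot: [-0.006, 0.184, 0.983, -0.002]
force: [0.6, -0.5, 0.5]
grip_width: 0.999
```

Call:
play_rows:
  plan:
    - [10,-39,-8,0,0,0,1]
    - [10,-39,-8,0,0,0,1]
    - [10,-39,-8,0,0,0,1]
    - [10,-39,-8,0,0,0,1]
    - [10,-39,-8,0,0,0,1]

```text
time_s: 20.55
eef_pos: [573.1, -184.8, 111.2]
ee_rot: [-0.012, 0.185, 0.983, -0.0]
force: [0.8, 0.4, -0.3]
grip_width: 1.0
```

Call:
play_rows:
  plan:
    - [9,-34,-8,0,0,0,1]
    - [5,-18,-4,0,0,0,1]
    - [0,0,0,0,0,0,1]

```text
time_s: 20.8
eef_pos: [584.5, -245.5, 90.3]
ee_rot: [-0.017, 0.188, 0.982, 0.001]
force: [-0.6, -0.7, -0.2]
grip_width: 0.995
```

```bash
python3 - <<'E'
from st import *
st((599.7,-263,6),(599.7,-263),'sv')
E
```

```text
t 20.8 p [ 584.5 -245.5   90.3] tilt fix rv [-0.009 -0.032 -0.   ] yaw jaw 68.3 g 0.995 j6 [-0.58 -1.77] F [-0.6 -0.7 -0.2]
obj [ 598.9 -262.8] 4921 5603 [238. 233.]
d [ 15.2 -17.5 -84.3]
```

Call:
play_rows:
  plan:
    - [7,-9,-4,-0.009,-0.03,0,1]
    - [7,-9,-8,0,0,0,1]
    - [0,0,-12,0,0,0,1]
    - [0,0,-10,0,0,0,1]
    - [0,0,0,0,0,0,1]

```text
time_s: 21.27
eef_pos: [596.3, -255.6, 50.7]
ee_rot: [-0.004, 0.186, 0.983, 0.002]
force: [-0.3, 0.7, -0.0]
grip_width: 1.001
```

Call:
play_rows:
  plan:
    - [1.5,-4,-4,-0.005,-0.006,0,1]
    - [1.5,-4,-10,0,0,0,1]
    - [0,0,-10,0,0,0,1]
    - [0,0,-8,0,0,0,1]
    - [0,0,0,0,0,0,1]

```text
time_s: 21.68
eef_pos: [599.1, -261.4, 15.4]
ee_rot: [-0.001, 0.185, 0.983, 0.0]
force: [-0.2, -0.1, -0.2]
grip_width: 1.0
```

```bash
python3 - <<'E'
from st import *
st((599.4,-263,6),(599.4,-263),'sv')
E
```

```text
t 21.68 p [ 599.1 -261.4   15.4] tilt fix rv [-0.001 -0.002 -0.   ] yaw jaw 68.7 g 1.0 j6 [-0.59 -1.79] F [-0.2 -0.1 -0.2]
obj [ 598.7 -262.8] 11363 12642 [250. 260.]
d [ 0.3 -1.6 -9.4]
```

Call:
play_rows:
  plan:
    - [0,-1.5,-4,0,0,0,1]
    - [0,-0.5,-4,0,0,0,1]
    - [0,0,-1,0,0,0,1]
    - [0,0,0,0,0,0,1]

```text
time_s: 22.07
eef_pos: [599.8, -264.1, 7.1]
ee_rot: [-0.0, 0.185, 0.983, -0.0]
force: [-0.6, 0.2, -0.3]
grip_width: 1.001
```

Call:
play_rows:
  plan:
    - [0,0,0,0,0,0,-1]
    - [0,0,0,0,0,0,-1]
    - [0,0,0,0,0,0,-1]
    - [0,0,0,0,0,0,-1]
    - [0,0,0,0,0,0,-1]

```text
time_s: 22.48
eef_pos: [600.4, -264.5, 8.7]
ee_rot: [0.001, 0.185, 0.983, -0.001]
force: [-0.3, 0.5, -0.5]
grip_width: 0.691
```

Call:
play_rows:
  plan:
    - [0,0,10,0,0,0,-1]
    - [0,0,25,0,0,0,-1]
    - [0,0,30,0,0,0,-1]
    - [0,0,35,0,0,0,-1]
    - [0,0,30,0,0,0,-1]

```text
time_s: 22.9
eef_pos: [596.1, -261.7, 137.5]
ee_rot: [-0.006, 0.185, 0.983, 0.002]
force: [0.4, -0.2, -0.1]
grip_width: 0.688
```

Call:
play_rows:
  plan:
    - [-6,26,4,0,0,0,-1]
    - [-9,38,4,0,0,0,-1]
    - [-9,38,4,0,0,0,-1]
    - [-9,38,2,0,0,0,-1]
    - [-9,38,0,0,0,0,-1]

```text
time_s: 23.32
eef_pos: [554.6, -86.3, 164.0]
ee_rot: [0.003, 0.19, 0.982, -0.001]
force: [0.7, 1.2, -1.4]
grip_width: 0.689
```

Call:
play_rows:
  plan:
    - [-9,38,0,0,0,0,-1]
    - [-9,38,0,0,0,0,-1]
    - [-9,38,0,0,0,0,-1]
    - [-9,38,0,0,0,0,-1]
    - [-9,38,0,0,0,0,-1]

```text
time_s: 23.73
eef_pos: [505.5, 112.2, 168.6]
ee_rot: [0.005, 0.191, 0.982, -0.001]
force: [0.5, 0.4, -0.9]
grip_width: 0.692
```

```bash
python3 - <<'E'
from st import *
st((487.3,194.5,112.7))
E
```

```text
t 23.73 p [505.5 112.2 168.6] tilt fix rv [0.004 0.01  0.   ] yaw jaw 68.0 g 0.692 j6 [-0.01 -1.19] F [ 0.5  0.4 -0.9]
d [-18.2  82.3 -55.9]
```

Call:
play_rows:
  plan:
    - [-9,34,0,0.004,0.01,0,-1]
    - [-6,25,0,0,0,0,-1]
    - [-2,10,0,0,0,0,-1]
    - [0,0,0,0,0,0,-1]

```text
time_s: 24.07
eef_pos: [484.1, 191.2, 172.0]
ee_rot: [0.001, 0.187, 0.982, 0.001]
force: [0.2, 0.5, -0.6]
grip_width: 0.686
```

Call:
play_rows:
  plan:
    - [1,2,-10,0,0,0,-1]
    - [1,2,-13,0,0,0,-1]
    - [0,2,-12,0,0,0,-1]
    - [0,0,-4,0,0,0,-1]
    - [0,0,0,0,0,0,-1]

```text
time_s: 24.48
eef_pos: [487.3, 194.5, 131.3]
ee_rot: [0.002, 0.188, 0.982, 0.001]
force: [0.4, -0.3, -0.5]
grip_width: 0.691
```

Call:
play_rows:
  plan:
    - [0,0,-3,0,0,0,-1]
    - [0,0,-4,0,0,0,-1]
    - [0,0,-3,0,0,0,-1]
    - [0,0,0,0,0,0,-1]

```text
time_s: 24.82
eef_pos: [488.3, 192.5, 121.1]
ee_rot: [0.003, 0.189, 0.982, 0.001]
force: [0.6, -0.1, -0.7]
grip_width: 0.689
```

Call:
play_rows:
  plan:
    - [-1,2,-1,0,0,0,-1]
    - [0,0,-3,0,0,0,-1]
    - [0,0,-2,0,0,0,-1]
    - [0,0,0,0,0,0,-1]

```text
time_s: 25.15
eef_pos: [487.6, 194.7, 115.2]
ee_rot: [0.003, 0.189, 0.982, 0.001]
force: [0.5, -0.6, -0.2]
grip_width: 0.69
```

Call:
play_rows:
  plan:
    - [0,0,-2,0,0,0,-1]
    - [0,0,-1.2,0,0,0,-1]
    - [0,0,0,0,0,0,-1]

```text
time_s: 25.4
eef_pos: [487.7, 194.8, 112.2]
ee_rot: [0.004, 0.189, 0.982, 0.001]
force: [-1.3, -0.3, 2.1]
grip_width: 0.688
```

Contact at z 112.2, where I expected 112.7. Release and rise.

Call:
play_rows:
  plan:
    - [0,0,0,0,0,0,1]
    - [0,0,0,0,0,0,1]
    - [0,0,0,0,0,0,1]
    - [0,0,0,0,0,0,1]
    - [0,0,0,0,0,0,1]

```text
time_s: 25.82
eef_pos: [488.1, 194.9, 112.4]
ee_rot: [0.004, 0.189, 0.982, 0.002]
force: [-0.6, 0.2, -0.7]
grip_width: 0.998
```

Call:
play_rows:
  plan:
    - [0,0,0,0,0,0,1]
    - [0,0,10,0,0,0,1]
    - [0,0,30,0,0,0,1]
    - [0,0,30,0,0,0,1]
    - [0,0,15,0,0,0,1]

```text
time_s: 26.23
eef_pos: [485.7, 194.4, 198.9]
ee_rot: [0.0, 0.189, 0.982, 0.0]
force: [0.6, -0.2, 0.5]
grip_width: 0.998
```

```bash
python3 - <<'E'
from st import *
st((438.5,-332.5,16))
c=cap('wrist','w9');s=cap('scene','s9')
cv2.imwrite('pics/w9b.png',np.hstack([cv2.resize(c['img'][60:300,100:420],(400,300)),cv2.resize(s['img'][130:205,150:250],(400,300),interpolation=cv2.INTER_CUBIC)]))
E
```

```text
t 26.23 p [485.7 194.4 198.9] tilt fix rv [-0.     0.001  0.   ] yaw jaw 68.2 g 0.998 j6 [ 0.16 -1.03] F [ 0.6 -0.2  0.5]
d [ -47.2 -526.9 -182.9]
```

View pics/w9b.png

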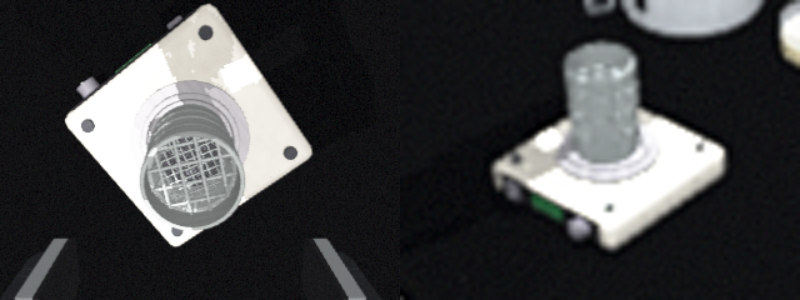

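The coarse sieve is seated and the stack is straight. Next is the lid.

Call:
play_rows:
  plan:
    - [-3,-26,0,0,0,0,1]
    - [-4,-40,0,0,0,0,1]
    - [-4,-40,0,0,0,0,1]
    - [-4,-40,-6,0,0,0,1]
    - [-4,-40,-8,0,0,0,1]

```text
time_s: 26.75
eef_pos: [465.1, 8.6, 184.5]
ee_rot: [0.002, 0.183, 0.983, 0.002]
force: [1.0, -0.6, 0.0]
grip_width: 1.002
```

Call:
play_rows:
  plan:
    - [-4,-40,-8,0,0,0,1]
    - [-4,-40,-8,0,0,0,1]
    - [-4,-40,-8,0,0,0,1]
    - [-4,-40,-8,0,0,0,1]
    - [-4,-40,-8,0,0,0,1]

```text
time_s: 27.17
eef_pos: [441.1, -194.3, 142.3]
ee_rot: [0.001, 0.183, 0.983, 0.002]
force: [1.5, 1.0, -0.1]
grip_width: 0.998
```

```bash
python3 - <<'E'
from st import *
st((438.5,-332.5,16))
E
```

```text
t 27.17 p [ 441.1 -194.3  142.3] tilt fix rv [-0.004  0.003  0.   ] yaw jaw 68.9 g 0.998 j6 [-0.66 -1.87] F [ 1.5  1.  -0.1]
d [  -2.6 -138.2 -126.3]
```

Call:
play_rows:
  plan:
    - [0,-39,-6,0,0,0,1]
    - [0,-38,-6,0,0,0,1]
    - [0,-32,-6,0,0,0,1]
    - [0,-16,0,0,0,0,1]
    - [0,0,0,0,0,0,1]

```text
time_s: 27.58
eef_pos: [435.7, -331.0, 118.5]
ee_rot: [-0.002, 0.187, 0.982, 0.004]
force: [0.2, -0.7, -0.0]
grip_width: 0.993
```

```bash
python3 - <<'E'
from st import *
for th in (110,140): st((438.5,-332.5,16),(438.5,-332.5),'lid',th)
E
```

```text
t 27.58 p [ 435.7 -331.   118.5] tilt fix rv [-0.008 -0.002 -0.   ] yaw jaw 68.4 g 0.993 j6 [-0.87 -2.06] F [ 0.2 -0.7 -0. ]
obj [ 418.8 -368.4] 7666 3988 [251. 191.]
d [   2.8   -1.5 -102.5]
t 27.63 p [ 435.7 -329.4  118.3] tilt fix rv [-0.009 -0.002 -0.   ] yaw jaw 68.5 g 1.001 j6 [-0.86 -2.06] F [-0.5 -0.5 -0.9]
obj [ 471.6 -340. ] 4298 3500 [249. 192.]
d [   2.8   -3.1 -102.3]
```

Call:
play_rows:
  plan:
    - [2,-2,-10,-0.008,-0.002,0,1]
    - [1,-2,-18,0,0,0,1]
    - [0,-2,-16,0,0,0,1]
    - [0,0,-6,0,0,0,1]
    - [0,0,0,0,0,0,1]

```text
time_s: 28.1
eef_pos: [440.4, -326.9, 68.2]
ee_rot: [0.0, 0.183, 0.983, 0.001]
force: [0.2, -0.4, 0.7]
grip_width: 0.997
```

```bash
python3 - <<'E'
from st import *
for th in (170,200): st((438.5,-332.5,16),(438.5,-332.5),'lid',th)
c=cap('wrist','w10');o=(438.5,-332.5,0)
im=c['img'].copy()
for P,col in ((ring(60,13.5)+o,(0,0,255)),(ring(20,32)+o,(0,255,0))): cv2.polylines(im,[w2pix(c,P).round().astype(np.int32)],True,col,1)
cv2.imwrite('pics/w10b.png',cv2.resize(im[120:320,120:390],None,fx=2.5,fy=2.5,interpolation=cv2.INTER_CUBIC))
E
```

```text
t 28.1 p [ 440.4 -326.9   68.2] tilt fix rv [-0.002  0.     0.   ] yaw jaw 68.9 g 0.997 j6 [-0.85 -2.06] F [ 0.2 -0.4  0.7]
obj [ 459.7 -338.5] 6191 5295 [244. 210.]
d [ -1.9  -5.6 -52.2]
t 28.15 p [ 440.5 -327.1   68.8] tilt fix rv [-0.001  0.001  0.   ] yaw jaw 68.9 g 0.999 j6 [-0.85 -2.06] F [ 0.   0.2 -1. ]
obj [ 459.6 -338.4] 5914 5275 [244. 209.]
d [ -2.   -5.4 -52.8]
```

View pics/w10b.png

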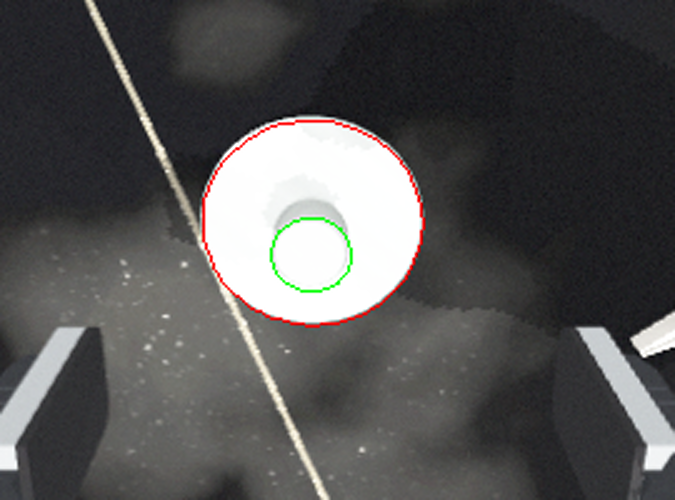

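The model outline (red and green) lies on the lid and knob to well under 1 mm, so the lid is at (438.4,-332.5). Descending.

Call:
play_rows:
  plan:
    - [-1,-3,-10,0,0,0,1]
    - [-1,-3,-14,0,0,0,1]
    - [0,-2,-12,0,0,0,1]
    - [0,0,-6,0,0,0,1]
    - [0,0,0,0,0,0,1]

```text
time_s: 28.67
eef_pos: [439.9, -337.6, 27.7]
ee_rot: [0.004, 0.183, 0.983, -0.002]
force: [-0.7, -0.3, -0.3]
grip_width: 0.997
```

Call:
play_rows:
  plan:
    - [-1,3,-4,0,0.007,0,1]
    - [-0.5,2,-4,0,0,0,1]
    - [0,0,-2,0,0,0,1]
    - [0,0,0,0,0,0,1]

```text
time_s: 29.0
eef_pos: [438.5, -332.1, 17.2]
ee_rot: [0.0, 0.183, 0.983, -0.003]
force: [0.4, -0.2, 0.6]
grip_width: 1.001
```

```bash
python3 - <<'E'
from st import *
st((438.4,-332.5,17))
E
```

```text
t 29.0 p [ 438.5 -332.1   17.2] tilt fix rv [ 0.006 -0.001  0.   ] yaw jaw 68.9 g 1.001 j6 [-0.86 -2.06] F [ 0.4 -0.2  0.6]
d [-0.1 -0.4 -0.2]
```

Call:
play_rows:
  plan:
    - [0,0,0,0.005,0,0,-1]
    - [0,0,0,0,0,0,-1]
    - [0,0,0,0,0,0,-1]
    - [0,0,0,0,0,0,-1]
    - [0,0,0,0,0,0,-1]

```text
time_s: 29.42
eef_pos: [439.0, -332.4, 18.2]
ee_rot: [0.0, 0.183, 0.983, -0.001]
force: [-0.2, -0.6, -0.3]
grip_width: 0.301
```

Call:
play_rows:
  plan:
    - [0,0,0,0,0,0,-1]
    - [0,0,0,0,0,0,-1]
    - [0,0,0,0,0,0,-1]
    - [0,0,0,0,0,0,-1]
    - [0,0,0,0,0,0,-1]

```text
time_s: 29.83
eef_pos: [439.0, -332.6, 18.5]
ee_rot: [0.0, 0.183, 0.983, -0.001]
force: [0.4, 0.3, 0.9]
grip_width: 0.207
```

Call:
play_rows:
  plan:
    - [0,0,10,0,0,0,-1]
    - [0,0,28,0,0,0,-1]
    - [0,0,35,0,0,0,-1]
    - [0,0,35,0,0,0,-1]
    - [0,0,35,0,0,0,-1]

```text
time_s: 30.25
eef_pos: [435.3, -328.5, 161.6]
ee_rot: [-0.006, 0.183, 0.983, 0.004]
force: [0.1, -0.3, -0.6]
grip_width: 0.207
```

Call:
play_rows:
  plan:
    - [2,20,15,0,0,0,-1]
    - [4,34,3,0,0,0,-1]
    - [4,39,2,0,0,0,-1]
    - [4,39,0,0,0,0,-1]
    - [4,39,0,0,0,0,-1]

```text
time_s: 30.67
eef_pos: [454.1, -159.8, 195.2]
ee_rot: [0.003, 0.188, 0.982, -0.002]
force: [1.6, 0.2, -1.1]
grip_width: 0.202
```

Call:
play_rows:
  plan:
    - [4,39,0,0,0,0,-1]
    - [4,39,0,0,0,0,-1]
    - [4,39,0,0,0,0,-1]
    - [4,39,0,0,0,0,-1]
    - [4,39,0,0,0,0,-1]

```text
time_s: 31.08
eef_pos: [472.4, 44.7, 199.8]
ee_rot: [0.005, 0.189, 0.982, -0.002]
force: [1.7, -0.7, -0.7]
grip_width: 0.208
```

```bash
python3 - <<'E'
from st import *
st((486.6,195.2,142.5))
E
```

```text
t 31.08 p [472.4  44.7 199.8] tilt fix rv [0.006 0.009 0.   ] yaw jaw 68.2 g 0.208 j6 [-0.15 -1.34] F [ 1.7 -0.7 -0.7]
d [ 14.2 150.5 -57.3]
```

Call:
play_rows:
  plan:
    - [4,38,0,0.006,0.009,0,-1]
    - [4,38,0,0,0,0,-1]
    - [3,36,0,0,0,0,-1]
    - [1,18,0,0,0,0,-1]
    - [0,5,0,0,0,0,-1]

```text
time_s: 31.5
eef_pos: [482.2, 192.5, 203.9]
ee_rot: [0.002, 0.186, 0.983, 0.001]
force: [-0.2, 0.1, -1.0]
grip_width: 0.203
```

Call:
play_rows:
  plan:
    - [0,0,0,0,0,0,-1]

```text
time_s: 31.58
eef_pos: [481.8, 193.5, 204.3]
ee_rot: [0.002, 0.185, 0.983, 0.001]
force: [0.2, -1.3, -0.6]
grip_width: 0.207
```

Call:
play_rows:
  plan:
    - [2,1,-10,0,0.003,0,-1]
    - [1,2,-12,0,0,0,-1]
    - [0,1,-10,0,0,0,-1]
    - [0,0,-4,0,0,0,-1]
    - [0,0,0,0,0,0,-1]

```text
time_s: 32.0
eef_pos: [485.3, 192.7, 165.9]
ee_rot: [0.0, 0.187, 0.982, 0.0]
force: [-0.1, -0.7, 0.0]
grip_width: 0.205
```

Call:
play_rows:
  plan:
    - [1,2.5,-4,0,0,0,-1]
    - [0,0,-5,0,0,0,-1]
    - [0,0,0,0,0,0,-1]

```text
time_s: 32.25
eef_pos: [486.8, 193.9, 156.2]
ee_rot: [0.0, 0.188, 0.982, -0.0]
force: [-0.1, 0.3, -1.6]
grip_width: 0.205
```

Call:
play_rows:
  plan:
    - [0,1.3,-3,0,0,0,-1]
    - [0,0,-3,0,0,0,-1]
    - [0,0,-3,0,0,0,-1]
    - [0,0,-2,0,0,0,-1]
    - [0,0,0,0,0,0,-1]

```text
time_s: 32.67
eef_pos: [487.1, 195.3, 144.6]
ee_rot: [0.001, 0.188, 0.982, 0.0]
force: [-0.4, -0.2, 0.1]
grip_width: 0.206
```

Call:
play_rows:
  plan:
    - [0,0,-1.5,0,0,0,-1]
    - [0,0,-1,0,0,0,-1]
    - [0,0,0,0,0,0,-1]

```text
time_s: 32.92
eef_pos: [487.4, 195.4, 142.5]
ee_rot: [0.001, 0.188, 0.982, 0.0]
force: [0.6, -0.2, -1.1]
grip_width: 0.204
```

Call:
play_rows:
  plan:
    - [0,0,-1,0,0,0,-1]
    - [0,0,0,0,0,0,-1]

```text
time_s: 33.08
eef_pos: [487.9, 195.4, 142.7]
ee_rot: [0.002, 0.188, 0.982, 0.0]
force: [-0.2, -0.7, -0.7]
grip_width: 0.213
```

Call:
play_rows:
  plan:
    - [0,0,0,0,0,0,0]
    - [0,0,0,0,0,0,0]
    - [0,0,0,0,0,0,0.3]
    - [0,0,0,0,0,0,1]
    - [0,0,0,0,0,0,1]

```text
time_s: 33.5
eef_pos: [488.0, 195.5, 142.6]
ee_rot: [0.003, 0.188, 0.982, 0.001]
force: [0.2, 0.0, -0.1]
grip_width: 0.902
```

Call:
play_rows:
  plan:
    - [0,0,0,0,0,0,1]
    - [0,0,10,0,0,0,1]
    - [0,0,30,0,0,0,1]
    - [0,0,30,0,0,0,1]
    - [0,0,30,0,0,0,1]

```text
time_s: 33.92
eef_pos: [484.5, 194.8, 241.6]
ee_rot: [-0.004, 0.188, 0.982, -0.002]
force: [0.4, 0.3, 0.3]
grip_width: 0.999
```

Call:
play_rows:
  plan:
    - [0,0,5,0,0,0,1]
    - [0,0,0,0,0,0,1]

```text
time_s: 34.08
eef_pos: [486.2, 195.2, 254.3]
ee_rot: [0.002, 0.188, 0.982, 0.0]
force: [0.5, -0.4, -0.8]
grip_width: 0.999
```

```bash
python3 - <<'E'
from st import *
st()
c=cap('wrist','w11');s=cap('scene','s11')
im=s['img'].copy();sc=4
im=cv2.resize(im[120:220,150:250],None,fx=sc,fy=sc,interpolation=cv2.INTER_CUBIC)
o=np.array([485.5,195,0])
for P,col in ((ring(60,137.5)+o,(0,0,255)),(ring(60,48)+o,(0,255,0))):
    cv2.polylines(im,[((w2pix(s,P)-[150,120]+.5)*sc).round().astype(np.int32)],True,col,1)
full=s['img'][150:290,260:400]
cv2.imwrite('pics/f.png',np.hstack([im,cv2.resize(full,(400,400),interpolation=cv2.INTER_CUBIC)]))
E
```

```text
t 34.08 p [486.2 195.2 254.3] tilt fix rv [-0.     0.003  0.   ] yaw jaw 68.3 g 0.999 j6 [ 0.16 -1.03] F [ 0.5 -0.4 -0.8]
```

View pics/f.png

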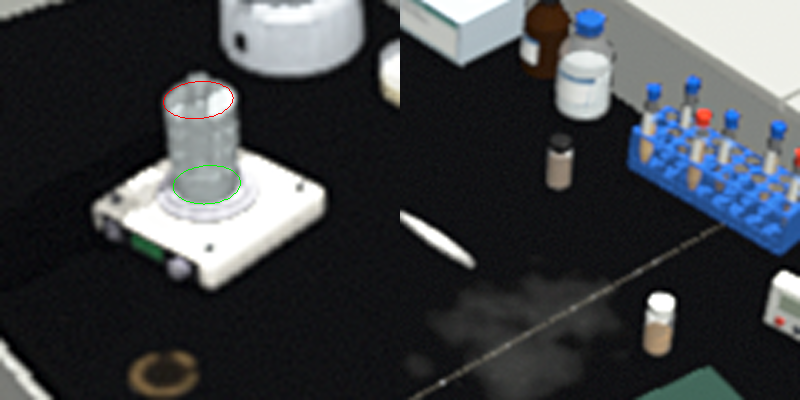

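The lid sits at the predicted height (red model ring at its disc), the column is straight and both vials stand. The hand is open and well clear, so I'm handing in.

```bash
python3 -c "
from rig import ctrl; print(ctrl.finish_job())"
```

```text
the job is handed in; nothing more can be done
None
```

The sieve stack is built on the shaker and handed in at about 34 s of the 136 s allowed. From the bottom up it is receiver, fine, medium, coarse, lid; hand-in gave no verdict.

- **Heights:** each piece was released within about 1 mm of its calculated seated height. The largest difference was the coarse sieve, about 0.5 mm lower than calculated.
- **Final picture:** the predicted lid outline falls on the real disc, the column stands straight, and both vials are upright. The gripper was open and more than 80 mm above the stack.
- **Seat disagreement:** the cameras differed by 2–3 mm on where the shaker seat is in y. I used the wrist camera's value, and the receiver went fully down into the ring with it.
- **Image checks that failed:** the automatic outline fit of the lid was wrong because a bench line and smudge merged with it. I checked the lid by overlaying its model outline on the picture instead. My vertical reading of the receiver's rim was also unusable, so its seating rests on the rim width (59.9 mm at the seated height).
- **Not measured:** I did not measure the centring of the upper joints. Going by my TCP and fit estimates, each piece is within about 1–2 mm of the one below.

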